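# Clear the purge tower off the build plate

## Task

The square orange purge tower on the black build plate is waste: push it over so that it lies on its side on the plate, then push it, still lying down, over the plate's edge into the grey scrap tray until it lies flat on the tray's floor. Only push it with the fingers, never pick it up or carry it. Leave the good grey spout print standing where it is, and do not disturb the parts and tools around.

Things in the scene. Friction and masses are not known exactly. Their poses are not given: they have to be found in the camera images.
- tower: loose orange square tower with white, grey, blue bands, 36 x 36 x 100 mm high, about 0.1 kg, standing on the plate; pushed near its top square to a flat side it tips over its lower edge, not slides. Origin: centre of its underside (once lying: of that end face); z from underside to top, x and y square to its sides, turned up to 0.2 rad from the plate's
- tower_center (a point): middle of the tower, 50 mm above its underside
- plate: fixed build plate on a dock, black, 240 x 240 mm, flat rimless top 25 mm above the table. Origin: centre of its underside, on the table; x, y along its sides, z up. The trays stand along its +y and -y edges; tower and spout print stand near its x axis, about 65 mm either side of its centre, either one nearer the robot
- scrap_tray: fixed grey open tray, flat plastic scraps on its floor (look only), 260 mm along x, 190 mm along y, rim 22 mm above the table (3 mm below the plate's top), walls and floor 4 mm. Its long wall stands 5 mm off the plate's edge, on the plate's +y or -y side. Origin: centre of its underside; axes parallel to the plate's
- parts_tray: fixed blue open tray for finished parts, same size as the scrap tray, on the plate's other side. Origin: centre of its underside
- spout: loose grey good print, a round tapered column 121 mm high on a 62 mm wide foot with a tube 18 mm thick jutting 54 mm sideways from the axis at its top along its own -x (roughly towards one of the trays), standing on the plate. Origin: centre of its underside
- gear: white printed gear with hub, 56 mm across, 32 mm high, in the blue tray; origin centre of underside
- bracket: green printed L-bracket, 50 x 30 x 40 mm high, in the blue tray; origin centre of underside
- glue: small bottle with orange cap, 44 mm across, 110 mm high, on the table beyond the right tray; origin centre of underside
- nozzle_jar: small jar with steel lid, 52 mm across, 60 mm high, on the table beyond the left tray; origin centre of underside
- scraper: spatula-like print scraper lying on the table at the robot's right; origin centre of underside
- driver: screwdriver lying on the table at the robot's left; origin centre of underside
There are look-alikes about, which are no part of the job. What is shaped like the tower but purple is not meant.

How it is judged:
By the outcome, as a careful person would: the job done as asked, in the order asked, and still so for the second after the job is handed in, with the robot touching nothing.
It also fails if it takes over 40 s, if anything falls off the work surface, if the arm or the gripper's body presses on something with over 40 N, if the wrist force passes 120 N, or if a joint passes its speed limit or range.

## Robot

A 6-joint arm with a two-finger parallel gripper is mounted at the origin on the work surface. World frame = base frame: x ahead of the robot, y to its left, z up, the work surface at z = 0. Lengths are in mm, angles in rad, forces in N, time in s.
With the tool pointing down it reaches from about 275 to 1000 mm from the base axis. Payload 8.4 kg.
Tool frame: the origin (TCP) lies midway between the tips of the shut fingers; the grasp point (between the pads) lies 19 mm behind it; z points along the fingers, y is the line along which they close (so a half turn about z gives the same grasp; the last joint's range is limited). The gripper opens to 85 mm and grips with 20 to 120 N. Pads are 22 mm wide; open, the fingers measure 114 mm over their backs; the gripper's body (76 mm by 85 mm) begins 54 mm behind the grasp point. The pads swing forward as they close: fully open they stand 13 mm farther back than shut.
Start: joints at [-1.229, 0.353, 1.633, -0, 1.155, -0.002], TCP at [210.666, -588.428, 231.281] pointing down, gripper open.
Joint ranges: [-2.63, 2.63], [-0.92, 2.1], [0.06, 2.66], [-1.3, 4.44], [0, 2.69], [-3.02, 3.02]. Speed limits (rad/s): [2.22, 2.22, 2.79, 3.14, 3.14, 3.14].

## Interface

Orientations are given as [roll, pitch, yaw] about the fixed x, y, z axes, in that order (R = Rz(yaw) Ry(pitch) Rx(roll)).
In Python, from rig import r, cams gives the robot as it stands. The module is installed in compiled form; this text tells all that it offers.
- The arm moves only by the tool send_rows, never from a script. Its argument "targets" is one flat list of numbers, 7 for each row, row after row: the shift along the tool's x, y, z in m, then the turn, a rotation vector about the tool's x, y, z in rad, then the opening, from -1 (shut) to 1 (fully open). In form: [tx, ty, tz, wx, wy, wz, fingers, tx, ty, tz, wx, wy, wz, fingers, ...]. A call has 1 to 12 rows; each row is the pose to reach, as a shift and turn from the pose commanded when the call began, along the tool's axes at that moment; what a row does not reach only later rows make up. A row lasts 1/12 s, in which the tool goes at most 41.7 mm and 7.16 degrees, less where a joint would pass 70% of its speed; a pose out of reach is approached as far as the arm can. A call with a gripper value outside its range is refused whole. The fingers move at their own pace and stop on an object; "grip_force" is the grip in N (left out, the last holds). Time passes only in rows, so rows that repeat a pose let the fingers close. It gives the time, the measured TCP pose, the force, the opening and the grip force at its end, in the units of the state.
- r.sense(): the state, without advancing time (a new reading comes with each control period).
- cams.grab_frame(name): name is "scene" or "top" or "wrist"; returns a dict with "color" (480x640x3 uint8, blue, green, red), "fx", "fy", "cx", "cy" (pixels), "k1" (the pictures are not rectified: a ray, as slopes to the right and down, at radius r is drawn at 1 + k1 r^2 times it, then the intrinsics apply), "xyz" and "attitude" of the camera in the world. Camera axes: x right, y down, z forward; pixel columns grow to the right and rows downward; lengths in mm; the calibration is good to about 2 mm. A picture is of the moment at which its call begins. There is no depth.
- r.sign_off(): hands the job in; it is judged then, once.
The state is a dict: "clock": time; "qpos": joint angles; "qvel": joint speeds; "joint_efforts": joint torques, N m; "eef_pos": TCP position; "tcp_rot": TCP orientation; "contact_force": force on the tool from outside, world axes, zero at the start; "wrist_torque": the same for the moment, N m; "opening": opening from 0.0 (shut) to 1.0 (fully open); "grasp_force": force on a finger pad.
Only numpy, scipy, OpenCV 4.12 (cv2) and the standard library are available. Lean on these libraries where they do the work, as an engineer would, in place of code of your own. Each camera call takes 0.05 s, during which the arm holds its last target. There are 200 camera calls.

## Working session

There is one attempt and no reset: what is moved stays moved. The work goes in short steps, Python scripts to look and compute and a tool call to move; the robot and the scene stay as the last step left them, time stands still between calls to the robot, and variables do not carry over. Pictures are saved under pics/ and viewed, at most 10 in all, crops included, and the job is handed in when it is done.

Besides the shell and the picture viewer there is one more tool, called after "Call:" as name(argument=value, ...) on one line, values as JSON. send_rows: Moves the arm, as the interface text tells. Its arguments: {"type":"object","properties":{"targets":{"type":"array"},"grip_force":{"type":"number"}},"required":["targets"]}

```bash
mkdir -p pics
cat > h.py <<'E'
import numpy as np, cv2, json
from scipy.spatial.transform import Rotation as R
def snap(name,fn):
    from rig import cams
    f=cams.grab_frame(name); cv2.imwrite(f'pics/{fn}.png',f['color'])
    d={k:(np.array(v).tolist()) for k,v in f.items() if k!='color'}
    json.dump(d,open(f'pics/{fn}.json','w')); return f
def cam(fn):
    d=json.load(open(f'pics/{fn}.json')); return d
def Rm(d):
    a=np.array(d['attitude'],float)
    return a if a.shape==(3,3) else R.from_euler('xyz',a).as_matrix()
def ray(fn,u,v):
    d=cam(fn); x=(u-d['cx'])/d['fx']; y=(v-d['cy'])/d['fy']; rd=np.hypot(x,y); r=rd
    for _ in range(30): r=rd/(1+d['k1']*r*r)
    s=r/rd if rd>0 else 1
    return np.array(d['xyz'],float), Rm(d)@np.array([x*s,y*s,1])
def atz(fn,u,v,z):
    o,w=ray(fn,u,v); return o+w*(z-o[2])/w[2]
def tri(*obs):
    A=np.zeros((3,3));b=np.zeros(3)
    for fn,u,v in obs:
        o,w=ray(fn,u,v); w=w/np.linalg.norm(w); P=np.eye(3)-np.outer(w,w); A+=P;b+=P@o
    p=np.linalg.solve(A,b)
    return p
def proj(fn,p):
    d=cam(fn); c=Rm(d).T@(np.array(p,float)-np.array(d['xyz'])); x,y=c[0]/c[2],c[1]/c[2]; k=1+d['k1']*(x*x+y*y)
    return d['cx']+d['fx']*x*k, d['cy']+d['fy']*y*k
E
python3 - <<'E'
from h import *
from rig import r
for n in('scene','top'):
    snap(n,n+'0'); d=cam(n+'0'); print(d)
print(r.sense())
E
```

```text
{'fx': 458.8066616695387, 'fy': 458.8066616695387, 'cx': 314.6791971515746, 'cy': 239.52339662827734, 'k1': 0.004293222113927807, 'xyz': [944.2145900108737, -406.67331956921043, 1053.319302919261], 'attitude': [-2.5771403516701517, 0.0033214693956076236, 0.8117574642165606]}
{'fx': 597.2177647509815, 'fy': 597.2177647509815, 'cx': 329.44468113944845, 'cy': 240.6683376459498, 'k1': -0.030470359542453994, 'xyz': [434.7230230525727, -4.700079303259007, 1606.3177763594533], 'attitude': [-3.08408200738221, -0.0024439891837513272, -1.5747181194317967]}
{'clock': 0.1, 'qpos': array([-1.22937866e+00,  3.53599832e-01,  1.63405203e+00, -2.16364657e-05,
        1.15522967e+00, -2.38702322e-03]), 'qvel': array([ 0.00069252, -0.00230626, -0.00060235, -0.00050572, -0.00103671,
        0.0012849 ]), 'joint_efforts': array([ 3.10396739e-03, -6.06351399e+01, -3.42820430e+01,  1.99341207e-04,
        4.06816063e-03,  2.63629332e-06]), 'eef_pos': array([ 210.52554612, -588.01466865,  230.62699483]), 'tcp_rot': array([-3.14030373e+00,  1.67070302e-05,  3.43813450e-01]), 'contact_force': array([ 0.0202533 , -0.15512202, -0.28960429]), 'wrist_torque': array([-0.0459209 , -0.04047472, -0.01997506]), 'grasp_force': 0.0, 'opening': 0.9987750814078795}
```

View pics/scene0.png

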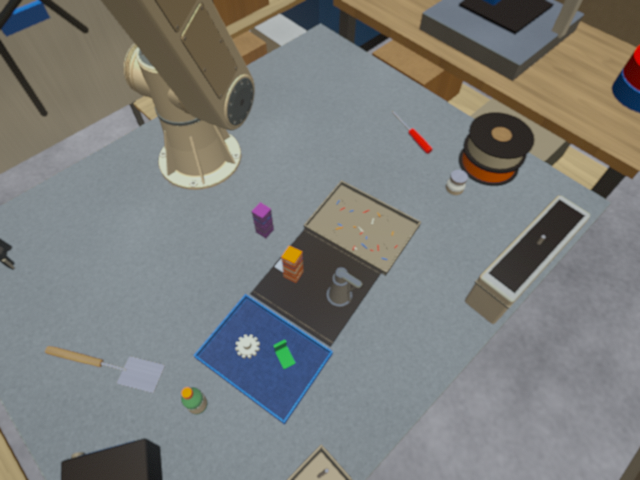

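View pics/top0.png

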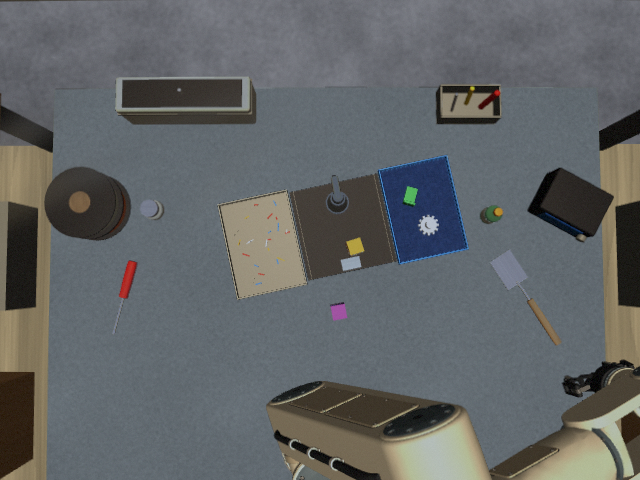

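The top view shows an orange tower at about (356,246) and a purple look-alike off the plate at (338,311). The spout is at (337,200). The tray with scraps is at (262,243), which is +y, and the blue tray is at (423,210). The orange one on the plate is the one meant. Next I'll take enlarged crops to confirm it.

Run:
```python
from h import *
a=cv2.imread('pics/top0.png')[165:290,210:400]; cv2.imwrite('pics/c1.png',cv2.resize(a,None,fx=4.2,fy=4.2,interpolation=cv2.INTER_CUBIC))
a=cv2.imread('pics/scene0.png')[225:345,240:400]; cv2.imwrite('pics/c2.png',cv2.resize(a,None,fx=5,fy=5,interpolation=cv2.INTER_CUBIC))
```

```text
(no output)
```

View pics/c1.png

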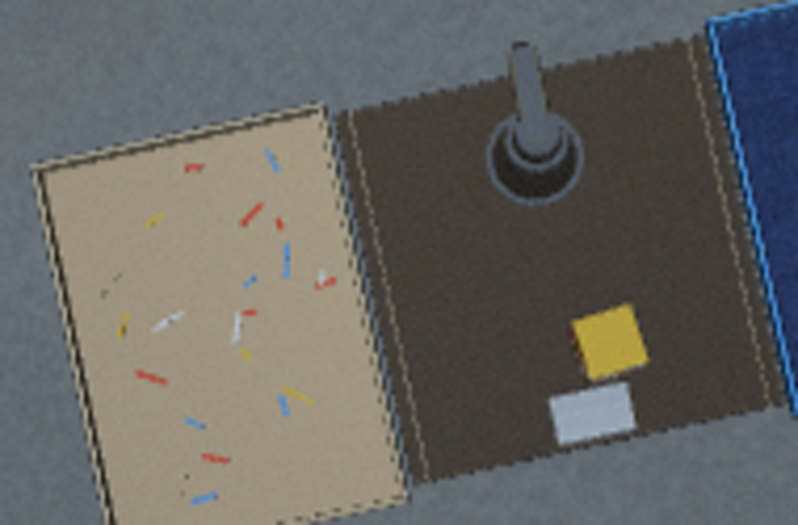

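View pics/c2.png

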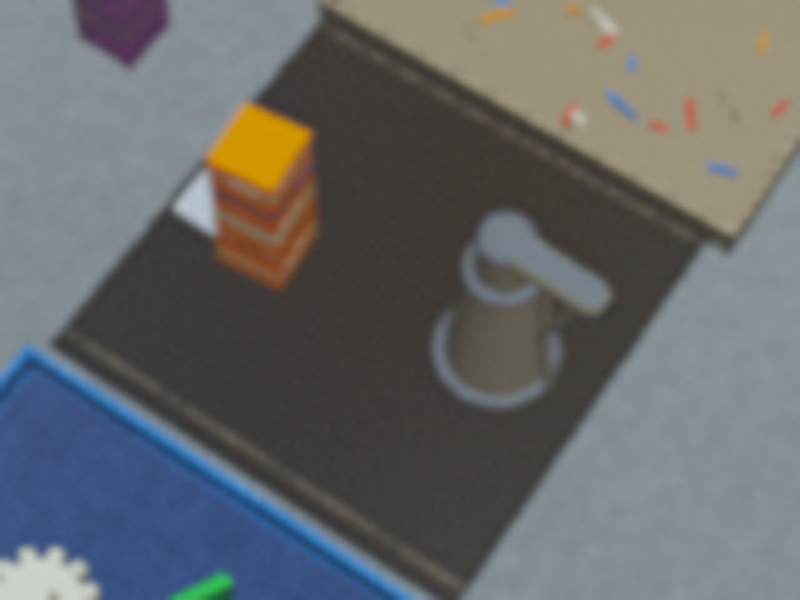

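The crops confirm it. The orange tower with bands stands on the plate, with its top corners in c1 at (572,321), (631,304), (650,362) and (592,381). The spout's tube points at +x and slightly +y. The scraps tray is on the +y side.

Run:
```python
from h import *
np.set_printoptions(precision=1,suppress=True)
T=lambda x,y:('top0',210+(x+.5)/4.2-.5,165+(y+.5)/4.2-.5)
S=lambda x,y:('scene0',240+(x+.5)/5-.5,225+(y+.5)/5-.5)
t=[(572,321),(631,304),(650,362),(592,381)]
# order far-left, far-right, near-right, near-left(top view)
P=np.array([atz(*T(*p),125) for p in t]); print('top@125',P)
s=[(245,102),(314,132),(275,193),(208,163)]
Q=np.array([atz(*S(*p),125) for p in s]); print('scene@125',Q)
tc=np.mean(t,0);sc=np.mean(s,0); print('tri centre',tri(T(*tc),S(*sc)))
print('base corner scene (275,292)',atz(*S(277,292),25),'left',atz(*S(217,258),25))
for n,p in dict(pl_tl=(333,114),pl_bl=(412,488),pl_tr=(705,34),pl_br=(783,403)).items(): print(n,atz(*T(*p),25))
print('scene plate: near',atz(*S(465,598),25),'left',atz(*S(52,343),25),'right',atz(*S(700,245),25),'top',atz(*S(322,15),25))
print('spout foot',atz(*T(536,158),25), 'tube tip tri',tri(T(521,43),S(605,297)), 'foot scene', atz(*S(497,350),25))
print('tray outer', atz(*T(32,167),22),atz(*T(322,103),22),atz(*T(108,523),22),atz(*T(408,498),22))
print('purple top',atz('top0',338,311,100))
```

```text
top@125 [[518.9 -49.3 125. ]
 [528.8 -84.3 125. ]
 [494.4 -95.3 125. ]
 [483.3 -60.9 125. ]]
scene@125 [[484.1 -59.9 125. ]
 [518.9 -47.4 125. ]
 [530.7 -82.8 125. ]
 [497.1 -94.7 125. ]]
tri centre [507.  -71.8 124.3]
base corner scene (275,292) [529.  -85.4  25. ] left [493.8 -94.4  25. ]
pl_tl [656.7  98.6  25. ]
pl_bl [419.7  48.9  25. ]
pl_tr [ 707.1 -138.    25. ]
pl_br [ 472.3 -185.1   25. ]
scene plate: near [ 706.4 -128.6   25. ] left [ 473.1 -184.8   25. ] right [657.   87.7  25. ] top [422.   44.3  25. ]
spout foot [628.2 -30.1  25. ] tube tip tri [680.4 -20.2 147.8] foot scene [627.4 -28.2  25. ]
tray outer [624.  290.1  22. ] [664.2 105.8  22. ] [398.4 240.6  22. ] [413.4  51.5  22. ]
purple top [344.5 -29.5 100. ]
```

```bash
cat > g.py <<'E'
from h import *
from rig import r
import sys
# tower axes: centre c, push direction u
def to(p,yaw):
    s=r.sense(); Rc=R.from_euler('xyz',s['tcp_rot']); Rt=R.from_euler('xyz',[np.pi,0,yaw])
    t=Rc.as_matrix().T@(np.array(p)-s['eef_pos'])/1000
    print('t',s['clock'],'pos',s['eef_pos'].round(1),'rpy',s['tcp_rot'].round(3),'F',s['contact_force'].round(1),'open',round(s['opening'],2))
    print('cmd',t.round(4),(Rc.inv()*Rt).as_rotvec().round(3))
E
python3 -c "
from g import *
to([522,-118,230],1.89)"
```

```text
t 0.1 pos [ 210.5 -588.   230.6] rpy [-3.14   0.     0.344] F [ 0.  -0.2 -0.3] open 1.0
cmd [ 0.4517 -0.3375  0.0011] [-1.000e-03 -1.000e-03 -1.546e+00]
```

Call:
send_rows(targets=[0.038,-0.028,0,0,0,-0.12,-0.6,0.076,-0.056,0,0,0,-0.24,-0.6,0.113,-0.084,0,0,0,-0.36,-0.6,0.15,-0.112,0,0,0,-0.48,-0.6,0.188,-0.14,0,0,0,-0.6,-0.6,0.226,-0.169,0,0,0,-0.72,-0.6,0.263,-0.197,0,0,0,-0.84,-0.6,0.301,-0.225,0,0,0,-0.96,-0.6,0.339,-0.253,0,0,0,-1.08,-0.6,0.376,-0.281,0,0,0,-1.2,-0.6,0.414,-0.309,0,0,0,-1.32,-0.6,0.452,-0.337,0,0,0,-1.44,-0.6])

```text
clock: 1.1
eef_pos: [487.7, -169.8, 231.2]
tcp_rot: [-3.141, -0.0, 1.79]
contact_force: [0.5, -0.8, -0.5]
opening: 0.2
grasp_force: 0.0
```

```bash
python3 -c "
from g import *
to([522,-118,230],1.89)"
```

```text
t 1.1 pos [ 487.7 -169.8  231.2] rpy [-3.141 -0.     1.79 ] F [ 0.5 -0.8 -0.5] open 0.2
cmd [0.0431 0.0447 0.0012] [-0.  -0.  -0.1]
```

Call:
send_rows(targets=[0,0,0,0,0,-0.1,-0.6,0,0,0,0,0,-0.1,-0.6,0,0,0,0,0,-0.1,-0.6])

```text
clock: 1.35
eef_pos: [486.9, -171.6, 230.9]
tcp_rot: [-3.141, -0.0, 1.882]
contact_force: [0.4, 0.5, 0.5]
opening: 0.199
grasp_force: 0.0
```

```bash
python3 -c "
from g import *
to([522,-118,105],1.89); snap('wrist','w1')"
```

```text
t 1.35 pos [ 486.9 -171.6  230.9] rpy [-3.141 -0.     1.882] F [0.4 0.5 0.5] open 0.2
cmd [0.0402 0.05   0.1259] [-0.001 -0.    -0.008]
```

View pics/w1.png

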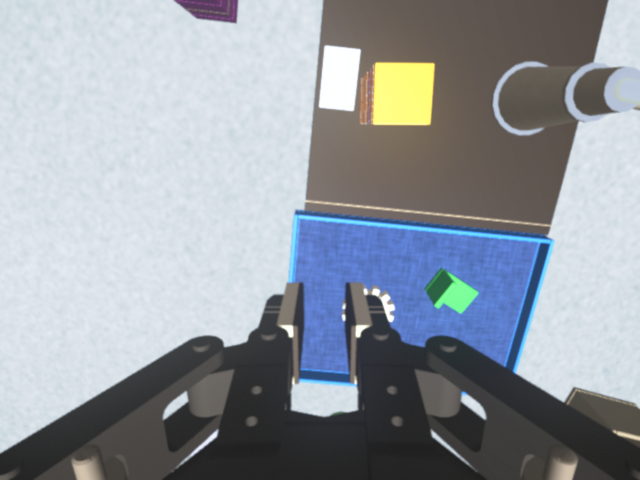

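The wrist view shows the tower top with corners (373,63), (435,63), (433,126) and (372,124), square to the tool. The flat white label lies beside it. I'll refine the centre from this view.

```bash
python3 -c "
from g import *
P=np.array([atz('w1',*p,125) for p in [(373,63),(435,63),(433.5,125.5),(372,124)]])
print(P.round(1),P.mean(0)); 
for a,b in((0,1),(3,2)): d=P[b]-P[a]; print(np.arctan2(d[1],d[0]))
for a,b in((3,0),(2,1)): d=P[b]-P[a]; print(np.arctan2(-d[0],d[1]))
c=P.mean(0)[:2]; c=.5*(c+[507,-72]); u=np.array([-np.sin(.32),np.cos(.32)])
p=c-u*49; print(c,p); to([*p,105],1.89)"
```

```text
[[481.4 -61.9 125. ]
 [517.6 -49.9 125. ]
 [530.7 -84.7 125. ]
 [493.  -96.1 125. ]] [505.67380622 -73.14183122 125.        ]
0.31954240138363854
0.29330269584561625
0.3266989503374901
0.35982575142568934
[506.33690311 -72.57091561] [ 521.75066458 -119.08345109]
t 1.4 pos [ 486.6 -172.2  231. ] rpy [-3.141 -0.     1.88 ] F [-0.1 -0.3 -0.2] open 0.2
cmd [0.0399 0.0498 0.126 ] [-0.001 -0.    -0.01 ]
```

Call:
send_rows(targets=[0.02,0.025,0,0,0,-0.013,-0.6,0.04,0.05,0,0,0,-0.013,-0.6,0.04,0.05,0.03,0,0,-0.013,-0.6,0.04,0.05,0.06,0,0,-0.013,-0.6,0.04,0.05,0.09,0,0,-0.013,-0.6,0.04,0.05,0.12,0,0,-0.013,-0.6,0.04,0.05,0.126,0,0,-0.013,-0.6,0.04,0.05,0.126,0,0,-0.013,-0.6,0.04,0.05,0.126,0,0,-0.013,-0.6])

```text
clock: 2.15
eef_pos: [522.5, -119.4, 106.1]
tcp_rot: [3.141, 0.0, 1.894]
contact_force: [0.5, 0.3, 0.4]
opening: 0.203
grasp_force: 0.0
```

```bash
python3 -c "
from g import *
to([521.7,-119,105],1.893)"
```

```text
t 2.15 pos [ 522.5 -119.4  106.1] rpy [3.141 0.    1.894] F [0.5 0.3 0.4] open 0.2
cmd [ 0.0006 -0.0007  0.0011] [0.    0.    0.001]
```

Call:
send_rows(targets=[0.007,-0.001,0,0,0,0,-0.6,0.014,-0.001,0,0,0,0,-0.6,0.019,-0.001,0,0,0,0,-0.6,0.023,-0.001,0,0,0,0,-0.6,0.027,-0.001,0,0,0,0,-0.6,0.031,-0.001,0,0,0,0,-0.6,0.035,-0.001,0,0,0,0,-0.6,0.039,-0.001,0,0,0,0,-0.6,0.043,-0.001,0,0,0,0,-0.6,0.047,-0.001,0,0,0,0,-0.6,0.051,-0.001,0,0,0,0,-0.6,0.055,-0.001,0,0,0,0,-0.6])

```text
clock: 3.15
eef_pos: [503.6, -66.2, 105.2]
tcp_rot: [-3.141, -0.0, 1.897]
contact_force: [-0.2, -0.9, 0.7]
opening: 0.199
grasp_force: 0.0
```

```bash
python3 -c "
from g import *
to([521.7,-119,105],1.893); f=snap('top','top1')
cv2.imwrite('pics/c3.png',cv2.resize(f['color'][165:290,210:400],None,fx=4.2,fy=4.2,interpolation=cv2.INTER_CUBIC))"
```

```text
t 3.15 pos [503.6 -66.2 105.2] rpy [-3.141 -0.     1.897] F [-0.2 -0.9  0.7] open 0.2
cmd [-0.0558  0.0002  0.0002] [-0.    -0.     0.004]
```

View pics/c3.png

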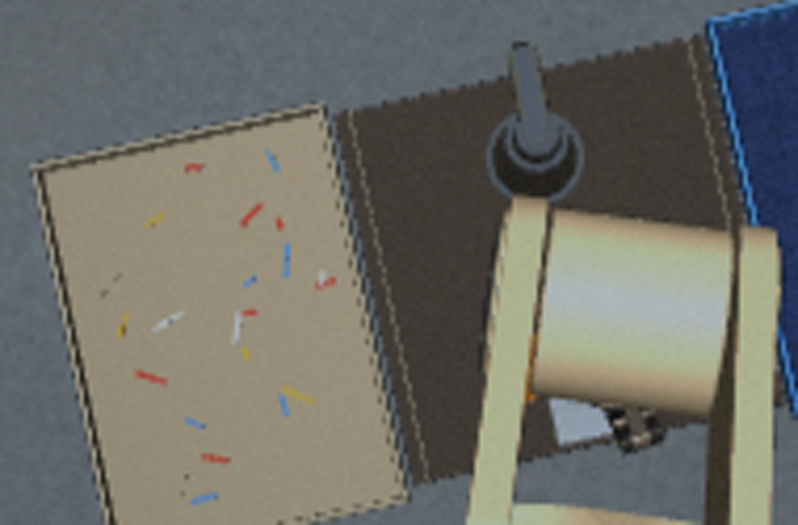

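The arm hides most of the tower. A sliver of orange at (532,355) suggests it is only leaning so far, so I'll push a little more.

Call:
send_rows(targets=[0.004,0,0,0,0,0,-0.6,0.008,0,0,0,0,0,-0.6,0.012,0,0,0,0,0,-0.6,0.016,0,0,0,0,0,-0.6,0.016,0,0,0,0,0,-0.6,0.016,0,0,0,0,0,-0.6,0.016,0,0,0,0,0,-0.6])

```text
clock: 3.78
eef_pos: [498.8, -51.5, 105.3]
tcp_rot: [3.141, 0.0, 1.897]
contact_force: [-0.1, 0.3, -0.8]
opening: 0.201
grasp_force: 0.0
```

```bash
python3 -c "
from g import *
to([521.7,-119,105],1.893); f=snap('top','top2');g=snap('scene','scene2')
a=cv2.resize(f['color'][175:275,280:400],(480,400)); b=cv2.resize(g['color'][225:345,250:370],(400,400))
a=cv2.resize(a,(400,333));b=cv2.resize(b,(400,400)); a=cv2.copyMakeBorder(a,0,67,0,0,cv2.BORDER_CONSTANT)
cv2.imwrite('pics/c4.png',np.hstack([a,b]))"
```

```text
t 3.7833 pos [498.8 -51.5 105.3] rpy [3.141 0.    1.897] F [-0.1  0.3 -0.8] open 0.2
cmd [-0.0713  0.      0.0003] [0.    0.    0.004]
```

View pics/c4.png

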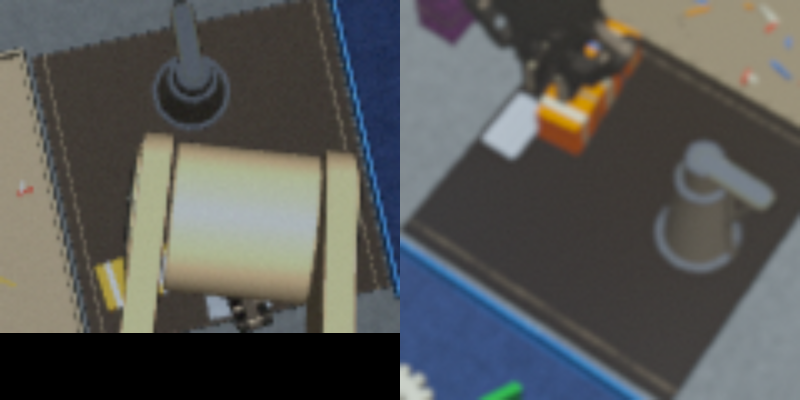

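The tower now lies down. In the right half of c4 its underside face is at about (540,132)–(580,154) along the bottom, and in the left half its head end runs from (97,267) to (113,310).

```bash
python3 -c "
from g import *
S=lambda x,y:('scene2',250+(x-400)/3.333,225+y/3.333)
T=lambda x,y:('top2',280+x/3.333,175+y/3.333)
for p in((540,132),(580,154)): print('base bottom',atz(*S(*p),25).round(1))
for p in((97,267),(113,310)): print('head top',atz(*T(*p),61).round(1))
c=np.array([506.3,-72.6]);u=np.array([-np.sin(.325),np.cos(.325)]);print('pred base',c+18*u,'head',c+118*u)
to([*(c-12*u),32],1.896); to([*(c-12*u),105],1.896)"
```

```text
base bottom [484.6 -55.5  25. ]
base bottom [519.9 -46.3  25. ]
head top [486.4  44.   61. ]
head top [453.   31.6  61. ]
pred base [500.55244185 -55.54228692] head [468.62156327  39.22278572]
t 3.8833 pos [498.8 -51.6 105.3] rpy [3.141 0.    1.897] F [ 0.6  1.1 -1. ] open 0.2
cmd [-0.0343  0.0003  0.0733] [0.    0.    0.001]
t 3.8833 pos [498.8 -51.6 105.3] rpy [3.141 0.    1.897] F [ 0.6  1.1 -1. ] open 0.2
cmd [-0.0343  0.0004  0.0003] [0.    0.    0.001]
```

Call:
send_rows(targets=[-0.02,0,0,0,0,0,-0.6,-0.036,0,0,0,0,0,-0.6,-0.036,0,0,0,0,0,-0.6,-0.036,0,0.025,0,0,0,-0.6,-0.036,0,0.05,0,0,0,-0.6,-0.036,0,0.065,0,0,0,-0.6,-0.036,0,0.071,0,0,0,-0.6,-0.036,0,0.071,0,0,0,-0.6,-0.036,0,0.071,0,0,0,-0.6])

```text
clock: 4.63
eef_pos: [510.3, -85.4, 34.5]
tcp_rot: [-3.141, -0.0, 1.897]
contact_force: [-0.2, -0.1, 0.6]
opening: 0.198
grasp_force: 0.0
```

Call:
send_rows(targets=[0.008,0,0,0,0,0,-0.6,0.016,0,0,0,0,0,-0.6,0.022,0,0,0,0,0,-0.6,0.028,0,0,0,0,0,-0.6,0.034,0,0,0,0,0,-0.6,0.04,0,0,0,0,0,-0.6,0.046,0,0,0,0,0,-0.6,0.052,0,0,0,0,0,-0.6,0.058,0,0,0,0,0,-0.6,0.064,0,0,0,0,0,-0.6,0.068,0,0,0,0,0,-0.6,0.07,0,0,0,0,0,-0.6])

```text
clock: 5.63
eef_pos: [487.5, -18.6, 34.2]
tcp_rot: [-3.141, -0.0, 1.897]
contact_force: [-0.1, -0.2, 0.8]
opening: 0.2
grasp_force: 0.5
```

```bash
python3 -c "
from g import *
c=np.array([564,-44.]);R2=np.array([[np.cos(.204),np.sin(.204)],[-np.sin(.204),np.cos(.204)]])
s=r.sense(); print('tcp in plate',R2@(s['eef_pos'][:2]-c)); f=snap('top','top3');g=snap('scene','scene3');to(s['eef_pos'],1.896)
a=cv2.resize(f['color'][165:285,220:340],(400,400)); b=cv2.resize(g['color'][205:325,270:390],(400,400))
cv2.imwrite('pics/c5.png',np.hstack([a,b]))"
```

```text
tcp in plate [-69.80452566  40.36755411]
t 5.7333 pos [487.5 -18.8  34.2] rpy [-3.141 -0.     1.897] F [ 0.3 -0.4  0.7] open 0.19
cmd [ 0.0002  0.0001 -0.0001] [-0.001 -0.     0.001]
```

View pics/c5.png

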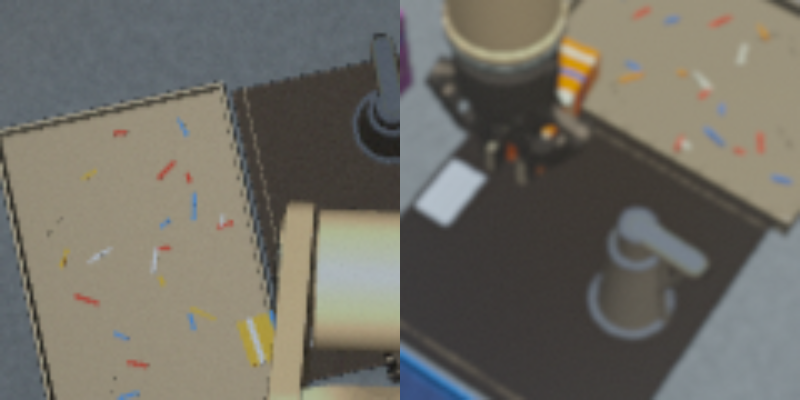

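The tower is still lying, with its head now over the tray at (240–275,320–360) and straight. I'll continue.

Call:
send_rows(targets=[0.006,0,0,0,0,0,-0.6,0.012,0,0,0,0,0,-0.6,0.018,0,0,0,0,0,-0.6,0.024,0,0,0,0,0,-0.6,0.03,0,0,0,0,0,-0.6,0.036,0,0,0,0,0,-0.6,0.042,0,0,0,0,0,-0.6,0.048,0,0,0,0,0,-0.6,0.054,0,0,0,0,0,-0.6,0.06,0,0,0,0,0,-0.6,0.064,0,0,0,0,0,-0.6,0.066,0,0,0,0,0,-0.6])

```text
clock: 6.73
eef_pos: [466.4, 43.9, 34.2]
tcp_rot: [-3.141, -0.0, 1.897]
contact_force: [0.3, 0.4, -0.5]
opening: 0.197
grasp_force: 0.2
```

Call:
send_rows(targets=[0.005,0,0,0,0,0,-0.6,0.01,0,0,0,0,0,-0.6,0.015,0,0,0,0,0,-0.6,0.02,0,0,0,0,0,-0.6,0.025,0,0,0,0,0,-0.6,0.03,0,0,0,0,0,-0.6,0.034,0,0,0,0,0,-0.6,0.036,0,0,0,0,0,-0.6,0.036,0,0,0,0,0,-0.6,0.036,0,0,0,0,0,-0.6])

```text
clock: 7.57
eef_pos: [455.1, 77.5, 34.3]
tcp_rot: [3.142, -0.0, 1.897]
contact_force: [0.4, -0.0, 0.1]
opening: 0.2
grasp_force: 0.0
```

Call:
send_rows(targets=[-0.01,0,0,0,0,0,-0.6,-0.02,0,-0.02,0,0,0,-0.6,-0.03,0,-0.05,0,0,0,-0.6,-0.05,0,-0.08,0,0,0,-0.6,-0.08,0,-0.11,0,0,0,-0.6,-0.11,0,-0.14,0,0,0,-0.6,-0.14,0,-0.17,0,0,0,-0.6,-0.17,0,-0.2,0,0,0,-0.6,-0.19,0,-0.2,0,0,0,-0.6,-0.2,0,-0.2,0,0,0,-0.6,-0.2,0,-0.2,0,0,0,-0.6])

```text
clock: 8.48
eef_pos: [519.5, -114.4, 234.3]
tcp_rot: [3.141, 0.001, 1.894]
contact_force: [-0.3, 0.8, -0.7]
opening: 0.197
grasp_force: 0.0
```

```bash
python3 -c "
from g import *
s=r.sense(); f=snap('top','top4');g=snap('scene','scene4');to(s['eef_pos'],1.896)
a=cv2.resize(f['color'][165:305,215:355],(400,400)); b=cv2.resize(g['color'][170:310,285:425],(400,400))
cv2.imwrite('pics/c6.png',np.hstack([a,b]))"
```

```text
t 8.5833 pos [ 518.1 -111.9  233.1] rpy [-3.140e+00 -2.000e-03  1.896e+00] F [ 0.2  0.6 -0.1] open 0.2
cmd [-0.0028  0.0006 -0.0012] [-0.002 -0.002 -0.   ]
```

View pics/c6.png

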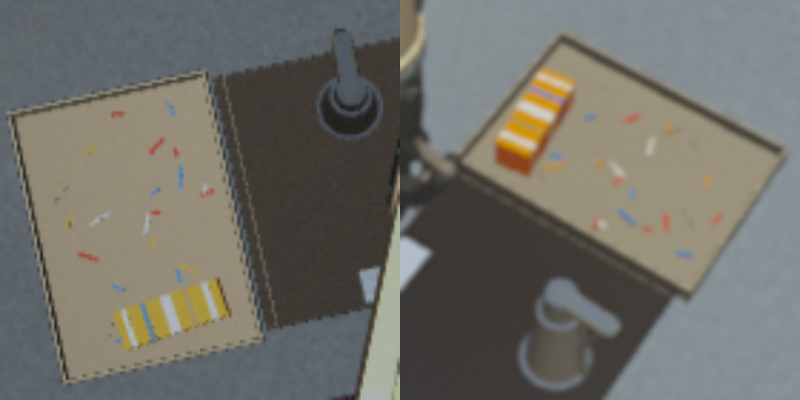

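c6 shows the tower lying inside the tray, with its top from (115,320) to (229,315). The spout is unmoved. I'll check the heights of both ends.

```bash
python3 -c "
from g import *
S=lambda x,y:('scene4',285+(x-400)/2.857,170+y/2.857)
T=lambda x,y:('top4',215+x/2.857,165+y/2.857)
for a,b in (((115,319),(574,88)),((124,348),(540,70)),((220,279),(530,153)),((229,315),(497,138))): print(tri(T(*a),S(*b)).round(1))
"
```

```text
[433.2 190.2  21.8]
[403.9 177.2  35.2]
[469.8  91.8  46.6]
[436.2  82.9  45. ]
```

```bash
python3 -c "
from g import *
T=lambda x,y:('top4',215+x/2.857,165+y/2.857)
P=np.array([atz(*T(*p),40)[:2] for p in ((115,319),(220,279),(229,315),(124,348))]); (cx,cy),(w,h),a=cv2.minAreaRect(P.astype(np.float32)); print(cx,cy,w,h,a)
c=P.mean(0); d=P[1]+P[2]-P[0]-P[3]; d/=np.linalg.norm(d); n=np.array([-d[1],d[0]])
out=[]
for fn,o,sz in(('scene4',(310,185),(60,60)),('top4',(245,250),(60,60))):
    im=cv2.imread(f'pics/{fn}.png')[o[1]:o[1]+sz[1],o[0]:o[0]+sz[0]]; raw=cv2.resize(im,(400,400),interpolation=cv2.INTER_CUBIC); k=400/60
    B={}
    for z in(4,40):
        for i,(s,t) in enumerate(((-50,-18),(-50,18),(50,18),(50,-18))):
            u,v=proj(fn,[*(c+s*d+t*n),z]); B[z,i]=(int((u+.5-o[0])*k),int((v+.5-o[1])*k))
    for z,col in((4,(0,255,0)),(40,(255,0,255))):
        for i in range(4): cv2.line(raw,B[z,i],B[z,(i+1)%4],col,1)
    out.append(raw)
cv2.imwrite('pics/c7.png',np.hstack(out))"
```

```text
436.0917663574219 133.51580810546875 33.970794677734375 102.71011352539062 17.22810935974121
```

View pics/c7.png

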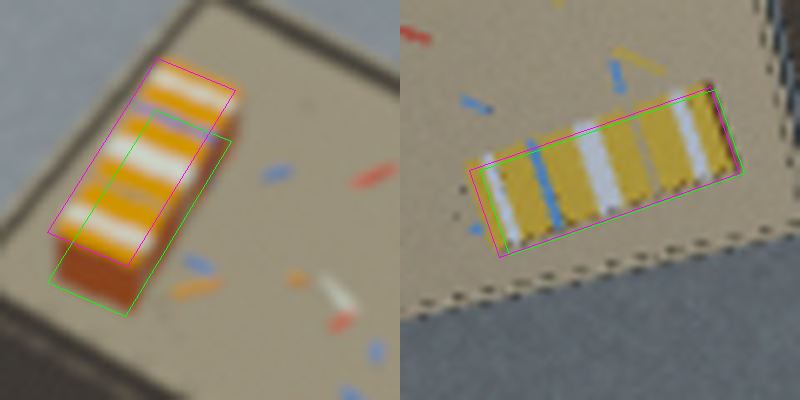

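The flat-lying model (z 4 to 40 mm) fits both views, so the tower is flat on the tray floor and clear of the walls. The robot is well clear, so I'll hand in.

```bash
python3 -c "
from rig import r
print(r.sign_off())"
```

```text
the job is handed in; nothing more can be done
None
```

The orange tower was tipped over and pushed off the plate into the scrap tray, where the last pictures show it lying flat on the floor; the spout looks unmoved, and the job is handed in at about 8.6 s with no verdict shown.

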